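# Power down the test manifold and sort its spacers by length

### The arm

A 6-joint arm with a two-finger parallel gripper is mounted at the origin on the work surface. World frame = base frame: x ahead of the robot, y to its left, z up, the work surface at z = 0. Lengths are in m, angles in rad, forces in N, time in s.
With the tool pointing down it reaches from about 0.25 to 0.725 m from the base axis. Payload 4 kg.
Tool frame: the origin (TCP) lies midway between the tips of the shut fingers; the grasp point (between the pads) lies 19 mm behind it; z points along the fingers, y is the direction in which the jaws open and shut (so a half turn about z gives the same grasp; the last joint's range is limited). The gripper opens to 85 mm and grips with 20 to 120 N. Pads are 22 mm wide; open, the fingers measure 114 mm over their backs; the gripper's body (76 mm by 85 mm) begins 54 mm behind the grasp point. The pads swing forward as they close: fully open they stand 13 mm farther back than shut.
Start: joints at [1.189, 0.241, 0.005, 1.335, 0, 1.571], TCP at [0.186, 0.464, 0.231] pointing down, gripper open.
Joint ranges: [-2.72, 2.72], [-1.05, 1.87], [-1.09, 1.28], [-1.99, 2.15], [-1.42, 1.44], [-3.14, 3.14]. Speed limits (rad/s): [2.79, 2.79, 3.14, 3.14, 3.14, 3.14].

### API

Orientations are given as a unit quaternion [x, y, z, w].
In Python, from workcell import get_obs, camera, camera_model, job_done, masks_of gives the robot as it stands.
- The arm moves only by the tool jog_arm, never from a script. Its argument "deltas" is a list that holds one entry, the list of rows, each a list of 7 numbers: the shift along the tool's x, y, z in mm, then the turn, a rotation vector about the tool's x, y, z in degrees, then the finger opening in mm, from 0 to 85.4. A call has 1 to 5 rows; each row shifts and turns the pose as measured when the row begins, along the tool's axes as they then stand; what a row does not reach is not made up. A row lasts 1/10 s, in which the tool goes at most 50 mm and 8.59 degrees, less where a joint would pass 70% of its speed; a pose out of reach is approached as far as the arm can. A call with a gripper value outside its range is refused whole. The fingers move at their own pace and stop on an object; the grip force is fixed at half the most. Time passes only in rows, so rows that do not move let the fingers close. It gives the time, the measured TCP pose, the force and the opening at its end, in the units of the state.
- get_obs(): the state, without advancing time (a new reading comes with each control period).
- camera(name): name is "side" or "top" or "wrist"; returns the picture (480x640x3 uint8, red, green, blue); there is no depth.
- camera_model(name): a dict with "fovy" (degrees; the focal length in pixels is half the picture's height over the tangent of half this angle, whatever the lens; pixels are square), "cx", "cy" (the principal point, pixels), "pose" (4x4, takes a point from camera to world coordinates); the wrist camera has in their place "T_tool_cam" (4x4, takes a point from camera to tool coordinates, whose origin is the TCP and whose axes are the flange's). Camera axes: x right, y down, z forward; pixel columns grow to the right and rows downward; lengths in m; the calibration is good to about 2 mm. A picture is of the moment at which its call begins: read the wrist's pose just before it. camera_model takes no time and is no camera call.
- job_done(): hands the job in, once; it reports no verdict.
Trained networks look in the newest picture that a camera, given by its name, has taken for a name from the list of things; names that differ only in an ending like _2 or _b are one class to them, and where a whole thing is asked for, a point or a joint stands for the part that bears it (a point fixed in the world has none). Each returns a list of dicts, best first, with "conf" (0 to 1); they miss things now and then, are a little off and sometimes report something else, mostly with a low value. They report only what shows in the picture. A call takes as long as a camera call.
- masks_of(target, camera): "pixels" (480x640 bool, what is visible of it) and "at" ([column, row] in pixels, amid what is visible of it).
The state is a dict: "clock": time; "joint_pos": joint angles; "joint_vel": joint speeds; "tau": joint torques, N m; "eef_pos": TCP position; "tool_rot": TCP orientation; "ft_force": force on the tool from outside, world axes, zero at the start; "ft_torque": the same for the moment, N m; "grip_width": finger opening in m.
Only numpy, scipy, OpenCV 4.12 (cv2) and the standard library are available. Lean on these libraries where they do the work, as an engineer would, in place of code of your own. Each camera call takes 0.05 s, during which the arm holds its last target. There are 200 camera calls.

### The job

Clear down the test manifold: first switch it off by pressing the raised, white-dotted half of the red rocker switch fully down, before you disturb any spacer. Then sort the four steel spacers from the mounting plate by length: the two short ones into the narrow blue tray, the two long ones into the wide one, each lying flat on the tray floor and squarely across the tray, side by side in a row. Lay them down rather than dropping them, and leave the guided cylinder, check valve and silencer where they are.

Things in the scene. Friction and masses are not known exactly. Their poses are not given: they have to be found in the camera images.
- short_a_mid (a point): one of two short plain steel hexagonal spacers, 46 mm long, 16 mm across flats, lying on a flat with a dark bore in each end; the point is its centre, 8 mm above what it lies on; x runs along its length, z is up. The two short ones are interchangeable
- short_b_mid (a point): one of two short plain steel hexagonal spacers, 46 mm long, 16 mm across flats, lying on a flat with a dark bore in each end; the point is its centre, 8 mm above what it lies on; x runs along its length, z is up. The two short ones are interchangeable
- long_a_mid (a point): one of two long plain steel hexagonal spacers, 66 mm long, 16 mm across flats, lying on a flat with a dark bore in each end; the point is its centre, 8 mm above what it lies on; x runs along its length, z is up. The two long ones are interchangeable
- long_b_mid (a point): one of two long plain steel hexagonal spacers, 66 mm long, 16 mm across flats, lying on a flat with a dark bore in each end; the point is its centre, 8 mm above what it lies on; x runs along its length, z is up. The two long ones are interchangeable
- short_tray_floor (a point): fixed shallow open blue plastic tray for the row of short spacers: inside 60 mm wide (along its x) and 140 mm long (along its y), walls 4 mm thick with their top 14 mm above the bench, floor 4 mm above the bench; the point is the centre of its inner floor; z is up. The 46 mm spacers lie across it, their length along its x
- long_tray_floor (a point): fixed shallow open blue plastic tray for the row of long spacers: inside 80 mm wide (along its x) and 140 mm long (along its y), walls 4 mm thick with their top 14 mm above the bench, floor 4 mm above the bench; the point is the centre of its inner floor; z is up. The 66 mm spacers lie across it, their length along its x
- plate: fixed dark steel mounting plate, 200 (x) by 220 (y) by 8 mm, on which the four spacers lie at the start; origin at the centre of its underside, on the bench
- control_box: fixed white metal control box, 130 (x) by 100 (y) by 50 mm high; origin at the centre of its underside; the red rocker switch is in the middle of its top
- rocker (a joint): red rocker switch, 44 by 26 mm, its length along the box's x, tipping about the box's y axis on a pivot 56 mm above the bench. -0.22 rad is fully on (the half towards the box's +x, with a white dot, stands raised), +0.22 rad is fully off (that half down as far as it goes, to a stop). It has no spring, stays where it is left, and moves under about 2 N at its end
- rocker_off_end (a point): point on the top of the rocker near the outer edge of its white-dotted half, 19 mm from the pivot; about 71 mm above the bench when on, about 8 mm lower when fully off. The white-dotted half is pressed down here to switch off
- manifold: bystander: fixed aluminium test manifold block, 60 by 170 by 45 mm, with brass and black fittings to 67 mm height; origin at the centre of its underside
- cylinder_unit_mid (a point): bystander: loose compact aluminium guided cylinder, 120 by 55 by 45 mm; the point is the centre of its body
- check_valve_mid (a point): bystander: loose brass check valve, 62 mm long, hexagon 24 mm across flats, lying down; the point is its centre
- silencer_mid (a point): bystander: loose black plastic silencer, 24 mm diameter, 45 mm tall, standing; the point is its centre

How it is judged:
By the outcome, as a careful person would: the job done as asked, in the order asked, and still so for the second after the job is handed in, with the robot touching nothing.
It also fails if it takes over 72 s, if anything falls off the work surface, if the arm or the gripper's body presses on something with over 40 N, if the wrist force passes 120 N, or if a joint passes its speed limit or range.

## Working session

There is one attempt and no reset: what is moved stays moved. The work goes in short steps, Python scripts to look and compute and a tool call to move; the robot and the scene stay as the last step left them, time stands still between calls to the robot, and variables do not carry over. Pictures are saved under pics/ and viewed, about 8 in all and at most 12, crops included, and the job is handed in when it is done.

Besides the shell and the picture viewer there is one more tool, called after "Call:" by a JSON object that holds its "api" and its "payload", one argument or row to a line. jog_arm: Moves the arm, as the interface text tells. Its arguments: {"type":"object","properties":{"deltas":{"type":"array"}},"required":["deltas"]}

```bash
mkdir -p pics; ls
cat > h.py <<'E'
import numpy as np, cv2
from workcell import *
from scipy.spatial.transform import Rotation as R
def K(m):
    f=240/np.tan(np.radians(m["fovy"])/2); return f,m["cx"],m["cy"]
def pose(name):
    m=camera_model(name)
    if "pose" in m: return m,np.array(m["pose"])
    o=get_obs(); T=np.eye(4); T[:3,:3]=R.from_quat(o["tool_rot"]).as_matrix(); T[:3,3]=o["eef_pos"]
    return m,T@np.array(m["T_tool_cam"])
def p2w(mp,uv,z):
    m,T=mp; f,cx,cy=K(m); uv=np.atleast_2d(np.array(uv,float))
    d=np.c_[(uv[:,0]-cx)/f,(uv[:,1]-cy)/f,np.ones(len(uv))]@T[:3,:3].T
    return T[:3,3]+d*((z-T[2,3])/d[:,2])[:,None]
def w2p(mp,X):
    m,T=mp; f,cx,cy=K(m); p=(np.atleast_2d(X)-T[:3,3])@T[:3,:3]
    return np.c_[f*p[:,0]/p[:,2]+cx,f*p[:,1]/p[:,2]+cy]
def snap(name,fn):
    mp=pose(name); im=camera(name); cv2.imwrite("pics/"+fn,im[:,:,::-1]); return mp,im
def rect(mask,mp,z):
    c=cv2.findContours(mask.astype(np.uint8),0,2)[0]; c=max(c,key=cv2.contourArea)[:,0]
    w=p2w(mp,c,z)[:,:2]*1000
    (cx,cy),(a,b),t=cv2.minAreaRect(w.astype(np.float32))
    if a<b: a,b,t=b,a,t+90
    return np.round([cx,cy,a,b,(t+90)%180-90],1)
E
python3 - <<'E'
from h import *
o=get_obs(); print({k:np.round(v,3).tolist() for k,v in o.items()})
mp,im=snap("top","t0.png"); print({k:np.round(v,3).tolist() for k,v in mp[0].items()})
zs=dict(short_a_mid=.016,long_a_mid=.016,short_tray_floor=.014,long_tray_floor=.014,plate=.008,control_box=.05,rocker=.06,rocker_off_end=.06,manifold=.045,cylinder_unit_mid=.045,check_valve_mid=.02,silencer_mid=.045)
for n,z in zs.items():
    for r in masks_of(n,"top")[:3]: print(n,round(r["conf"],2),np.round(r["at"]),rect(r["pixels"],mp,z))
snap("side","s0.png");m=camera_model("wrist");print(m)
E
```

```text
pics
{'clock': 0.0, 'joint_pos': [1.189, 0.241, 0.004, 1.335, 0.0, 1.571], 'joint_vel': [-0.001, 0.0, -0.0, 0.0, 0.0, 0.0], 'tau': [0.001, -37.232, 25.241, 0.017, 0.0, -0.0], 'eef_pos': [0.186, 0.463, 0.23], 'tool_rot': [0.19, 0.982, -0.001, -0.0], 'ft_force': [-1.141, -0.396, -0.231], 'ft_torque': [-0.029, 0.043, -0.003], 'grip_width': 0.085}
{'fovy': 52.984, 'cx': 327.694, 'cy': 238.812, 'pose': [[0.01, -0.977, 0.211, 0.439], [-1.0, -0.01, 0.001, -0.033], [0.001, -0.211, -0.977, 0.951], [0.0, 0.0, 0.0, 1.0]]}
short_a_mid 0.56 [327. 298.] [520.3 -33.5  48.3  20.1  24.4]
long_a_mid 0.72 [320. 253.] [614.7 -21.2  66.3  18.5   9.4]
short_tray_floor 0.71 [184. 264.] [586.  253.6 151.9  70.2  85.8]
long_tray_floor 0.9 [168. 338.] [445.8 266.4 151.1  88.2  83.2]
plate 0.86 [352. 275.] [572.7 -84.4 224.9 203.8 -87.1]
control_box 0.78 [502. 314.] [ 502.4 -359.2  146.   111.8  -10.3]
control_box 0.43 [169. 339.] [445.4 254.8 145.5  84.9  83.4]
rocker 0.89 [508. 313.] [ 495.2 -365.7   44.9   30.6   -9.5]
rocker 0.18 [182. 265.] [578.3 239.2 145.7  67.7  86.9]
rocker_off_end 0.67 [511. 312.] [ 494.4 -365.7   43.8   29.3   -4.2]
manifold 0.64 [353. 165.] [787.6 -71.1 199.3  77.6 -84.5]
cylinder_unit_mid 0.83 [184. 177.] [759.2 262.4 133.1  65.4   3.9]
check_valve_mid 0.66 [500. 203.] [ 719.5 -374.    68.4   27.   -62.8]
silencer_mid 0.74 [251. 174.] [767.3 118.8  37.2  25.6  20. ]
silencer_mid 0.35 [510. 313.] [ 495.3 -369.5   43.3   28.6   -8.9]
{'fovy': 59.03284607412153, 'cx': 314.358011405893, 'cy': 236.3424438405035, 'T_tool_cam': array([[ 1.56044832e-03, -9.58818660e-01, -2.84014687e-01,
         7.21994155e-02],
       [ 9.99998647e-01,  1.64404597e-03, -5.59680466e-05,
        -6.73088954e-04],
       [ 5.20596410e-04, -2.84014215e-01,  9.58819928e-01,
        -1.42158844e-01],
       [ 0.00000000e+00,  0.00000000e+00,  0.00000000e+00,
         1.00000000e+00]])}
```

View pics/t0.png

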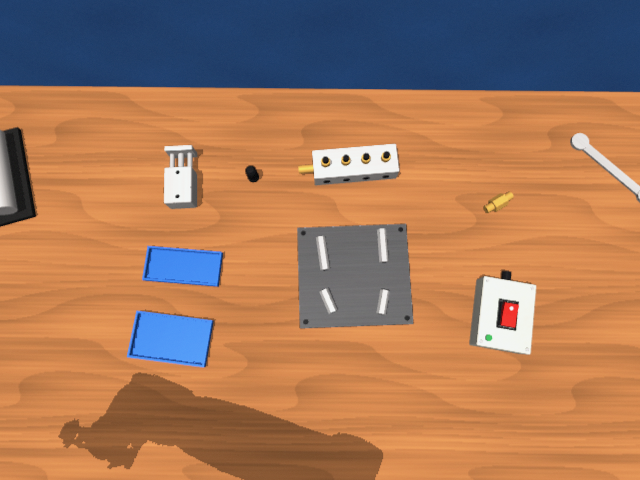

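The top view shows the rocker at (508,313) with its white dot at the upper, +x, end at (511,309). The spacers are on the plate at (323,253), (382,245), (328,300) and (383,301). The blue trays are at left, (184,265) and (170,338).

```bash
cat >> h.py <<'E'
def yaw(): 
    x=R.from_quat(get_obs()["tool_rot"]).as_matrix()[:,0]; return np.degrees(np.arctan2(x[1],x[0]))
def to_tool(d):  # world mm -> tool axes, mm
    return np.round(R.from_quat(get_obs()["tool_rot"]).as_matrix().T@np.array(d,float),1)
def state():
    o=get_obs(); print("t",round(o["clock"],2),"tcp",np.round(np.array(o["eef_pos"])*1000,1),"yaw",round(yaw()%360,1),"rot",np.round(R.from_quat(o["tool_rot"]).as_matrix()[:,2],3),"F",np.round(o["ft_force"],1),"w",round(o["grip_width"]*1000,1))
    return np.array(o["eef_pos"])*1000
def spacers(im,mp,roi,z=.012,thr=150):
    g=im.min(2).astype(np.uint8); g[~roi]=0
    n,l,s,c=cv2.connectedComponentsWithStats((g>thr).astype(np.uint8))
    for i in range(1,n):
        if s[i,4]>80: print(np.round(c[i]),s[i,4],rect(l==i,mp,z))
E
python3 - <<'E'
from h import *
mp=pose("top"); im=cv2.imread("pics/t0.png")[:,:,::-1]
roi=np.zeros((480,640),bool); roi[229:322,303:404]=1
spacers(im,mp,roi,.014,140)
# dot
roi=np.zeros((480,640),bool); roi[300:328,498:520]=1
g=(im.min(2)>120)&roi; v,u=np.nonzero(g); print("dot",u.mean(),v.mean(),len(u),p2w(mp,[[u.mean(),v.mean()]],.069)*1000)
r=(im[:,:,0]>140)&(im[:,:,1]<80)&roi; v,u=np.nonzero(r); print("red",rect(r,mp,.067))
w=im.min(2)>150; roi[:]=0; roi[265:360,465:545]=1; w&=roi
print("boxtop",rect(cv2.morphologyEx(w.astype(np.uint8),3,np.ones((15,15)))>0,mp,.05))
p=state(); print(to_tool([514-p[0],-369-p[1],0]))
E
```

```text
[382. 245.] 280 [ 630.5 -140.1   65.5   16.9    3.6]
[322. 252.] 268 [614.4 -20.8  67.4  15.7   8.8]
[327. 301.] 202 [519.5 -32.2  47.7  15.8  23.8]
[382. 301.] 208 [ 519.4 -139.3   47.5   16.4  -10.4]
dot 515.0849056603773 312.311320754717 106 [[ 496.75113787 -373.68597849   69.        ]]
red [ 492.9 -363.4   43.4   25.8  -10.9]
boxtop [ 494.1 -364.3  129.7   99.1   -9.4]
t 0.7 tcp [186.3 464.  231.4] yaw 158.1 rot [ 0.  0. -1.] F [-0.1 -0.6  0.4] w 85.1
[-6.145e+02 -6.510e+02 -1.000e-01]
```

Call:
{"api": "jog_arm", "payload": {
  "deltas": [
    [[-34,-36,0,0,0,0,0],[-34,-36,0,0,0,0,0],[-34,-36,0,0,0,0,0],[-34,-36,0,0,0,0,0],[-34,-36,0,0,0,0,0]]
  ]
}}

```text
clock: 1.2
eef_pos: [0.2784, 0.2345, 0.2298]
tool_rot: [0.183, 0.983, 0.001, 0.001]
ft_force: [2.2, -0.2, -1.4]
grip_width: 0.0124
```

Call:
{"api": "jog_arm", "payload": {
  "deltas": [
    [[-34,-36,0,0,0,0,0],[-34,-36,0,0,0,0,0],[-34,-36,0,0,0,0,0],[-34,-36,0,0,0,0,0],[-34,-36,0,0,0,0,0]]
  ]
}}

```text
clock: 1.7
eef_pos: [0.372, 0.0022, 0.2315]
tool_rot: [0.182, 0.983, 0.003, 0.004]
ft_force: [1.1, 1.1, 0.0]
grip_width: 0.0001
```

Call:
{"api": "jog_arm", "payload": {
  "deltas": [
    [[-34,-36,0,0,0,0,0],[-34,-36,0,0,0,0,0],[-34,-36,0,0,0,0,0],[-34,-36,0,0,0,0,0],[0,0,0,0,0,-6,0]]
  ]
}}

```text
clock: 2.2
eef_pos: [0.4483, -0.1888, 0.2323]
tool_rot: [0.133, 0.991, 0.002, 0.008]
ft_force: [-1.3, 1.3, -0.2]
grip_width: -0.0004
```

Call:
{"api": "jog_arm", "payload": {
  "deltas": [
    [[-27,-38,0,0,0,0,0],[-27,-38,0,0,0,0,0],[-27,-38,0,0,0,0,0],[-27,-38,0,0,0,0,0],[0,0,60,0,0,-5,0]]
  ]
}}

```text
clock: 2.7
eef_pos: [0.5206, -0.3749, 0.191]
tool_rot: [0.089, 0.996, -0.004, 0.018]
ft_force: [0.8, -1.0, 0.1]
grip_width: 0.0001
```

Run:
```python
from h import *
snap("wrist","w_.png"); 
mp,im=snap("wrist","w1.png"); p=state(); print(to_tool([514.5-p[0],-367.5-p[1],0]))
r=(im[:,:,0]>140)&(im[:,:,1]<80); print("red",rect(r,mp,.067))
print("uv off end",w2p(mp,[[.5145,-.3675,.071]]))
for q in masks_of("rocker","wrist")[:1]: print(q["conf"],q["at"],rect(q["pixels"],mp,.067))
print(get_obs()["joint_pos"])
```

```text
t 2.8 tcp [ 508.  -362.5  173.6] yaw 169.9 rot [ 0.002  0.015 -1.   ] F [-1.   0.  -1.9] w 0.1
[-7.3 -3.8 -0.1]
red [ 491.2 -364.    42.    25.    -9.3]
uv off end [[312.05103371 241.02165028]]
0.72 [305.2, 203.9] [ 492.6 -364.9   42.8   25.7   -9.9]
[-0.6250638   0.51892692  0.27413884  1.32944     0.01328003 -0.44779031]
```

View pics/w1.png

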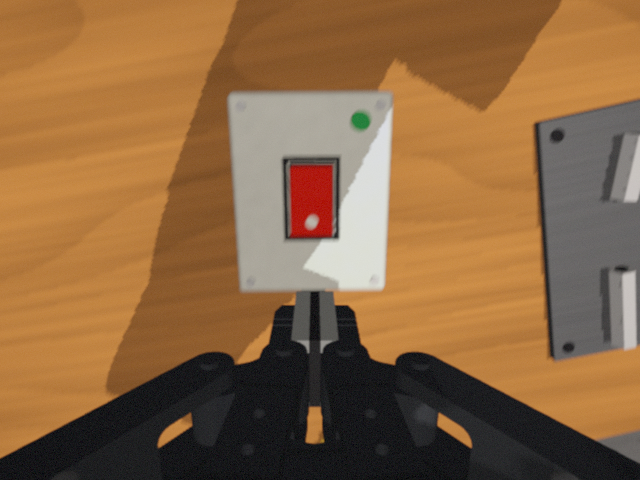

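The wrist view agrees. The rocker is red at (312,200), with its white dot at (312,222) on the +x side, towards the fingers.

```bash
cat >> h.py <<'E'
def go(x,y,z,yw,n=1):  # remaining shift (tool axes, mm) and turn (deg)
    o=get_obs(); A=R.from_quat(o["tool_rot"]); c,s=np.cos(np.radians(yw)),np.sin(np.radians(yw))
    G=R.from_matrix(np.array([[c,s,0],[s,-c,0],[0,0,-1]]))
    print("go",to_tool(np.array([x,y,z])-np.array(o["eef_pos"])*1000),np.round(np.degrees((A.inv()*G).as_rotvec()),1))
E
python3 -c "
from h import *
state(); go(513,-367,82,170)"
```

```text
t 2.85 tcp [ 509.1 -362.4  177.1] yaw 169.8 rot [ 0.005  0.013 -1.   ] F [-0.   0.2 -0.2] w -0.2
go [-4.4 -5.1 95. ] [ 0.8  0.2 -0.2]
```

Call:
{"api": "jog_arm", "payload": {
  "deltas": [
    [[-4,-5,25,0.8,0,0,0],[0,0,35,0,0,0,0],[0,0,30,0,0,0,0],[0,0,4,0,0,0,0],[0,0,0,0,0,0,0]]
  ]
}}

```text
clock: 3.35
eef_pos: [0.5184, -0.368, 0.094]
tool_rot: [0.089, 0.996, -0.004, 0.008]
ft_force: [-0.5, 0.2, -0.3]
grip_width: 0.0003
```

```bash
python3 -c "
from h import *
state(); go(513,-367,64,170)"
```

```text
t 3.35 tcp [ 518.4 -368.    94. ] yaw 169.8 rot [ 0.016 -0.01  -1.   ] F [-0.5  0.2 -0.3] w 0.3
go [ 6.   0.2 29.9] [-0.4  1.  -0.2]
```

Call:
{"api": "jog_arm", "payload": {
  "deltas": [
    [[6,0,10,0,1,0,0],[0,0,6,0,0,0,0],[0,0,6,0,0,0,0],[0,0,4,0,0,0,0],[0,0,3,0,0,0,0]]
  ]
}}

```text
clock: 3.85
eef_pos: [0.5165, -0.3692, 0.0716]
tool_rot: [0.089, 0.996, -0.007, 0.005]
ft_force: [0.8, 0.2, -0.7]
grip_width: -0.0002
```

```bash
python3 -c "
from h import *
state(); go(513,-367,64,170)"
```

```text
t 3.85 tcp [ 516.5 -369.2   71.6] yaw 169.8 rot [ 0.008 -0.015 -1.   ] F [ 0.8  0.2 -0.7] w -0.2
go [3.9 1.6 7.6] [-0.7  0.6 -0.2]
```

Call:
{"api": "jog_arm", "payload": {
  "deltas": [
    [[3,1,3,0,0,0,0],[0,0,3,0,0,0,0],[0,0,3,0,0,0,0],[0,0,2,0,0,0,0]]
  ]
}}

```text
clock: 4.25
eef_pos: [0.5179, -0.369, 0.063]
tool_rot: [0.089, 0.996, -0.008, 0.01]
ft_force: [0.9, 1.3, 3.2]
grip_width: 0.0
```

Call:
{"api": "jog_arm", "payload": {
  "deltas": [
    [[0,0,2,0,0,0,0],[0,0,2,0,0,0,0]]
  ]
}}

```text
clock: 4.45
eef_pos: [0.5182, -0.3692, 0.0622]
tool_rot: [0.089, 0.996, -0.009, 0.01]
ft_force: [-2.5, 3.2, 16.1]
grip_width: -0.0001
```

The force rose to 16 N at z = 62 mm, so the rocker is on its stop. I'll lift and check.

Call:
{"api": "jog_arm", "payload": {
  "deltas": [
    [[0,0,-30,0,0,0,0],[0,0,-45,0,0,0,0],[0,0,-45,0,0,0,60],[0,0,0,0,0,0,60]]
  ]
}}

```text
clock: 4.85
eef_pos: [0.5105, -0.3652, 0.181]
tool_rot: [0.089, 0.996, -0.007, 0.003]
ft_force: [0.2, 0.6, 0.3]
grip_width: 0.0284
```

Run:
```python
from h import *
mp,im=snap("wrist","w2.png"); state()
cv2.imwrite("pics/w2c.png",im[80:340,180:460,::-1].repeat(2,0).repeat(2,1)); go(505,-80,230,180)
```

```text
t 4.9 tcp [ 509.1 -364.3  177.6] yaw 169.7 rot [-0.   -0.01 -1.  ] F [-0.5 -0.7 -0.8] w 36.0
go [ 54.5 278.5 -55.4] [ -0.6   0.  -10.3]
```

View pics/w2c.png

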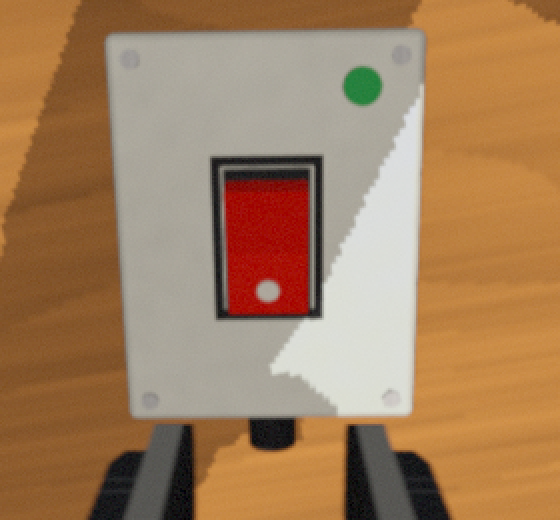

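The undotted end now stands proud and the dotted end, in crop pixels (268,292), is down, so it's switched off. Now over the plate.

Call:
{"api": "jog_arm", "payload": {
  "deltas": [
    [[6,46,-15,0,0,-5,60],[6,46,-15,0,0,-5,60],[0,48,-12,0,0,0,60],[0,48,-12,0,0,0,60],[0,48,-10,0,0,0,60]]
  ]
}}

```text
clock: 5.4
eef_pos: [0.5024, -0.1256, 0.2279]
tool_rot: [0.006, 1.0, -0.003, -0.012]
ft_force: [1.2, 1.0, -0.5]
grip_width: 0.06
```

Call:
{"api": "jog_arm", "payload": {
  "deltas": [
    [[0,48,0,0,0,0,60],[0,0,0,0,0,0,60],[0,0,0,0,0,0,60]]
  ]
}}

```text
clock: 5.7
eef_pos: [0.4993, -0.0702, 0.2238]
tool_rot: [0.001, 1.0, -0.002, -0.017]
ft_force: [0.1, 0.0, 0.1]
grip_width: 0.0603
```

Run:
```python
from h import *
mp,im=snap("wrist","w3.png"); state()
g=im.min(2).astype(np.uint8)
for n in ("short_a_mid","long_a_mid"):
  for r in masks_of(n,"wrist")[:4]: print(n,round(r["conf"],2),np.round(r["at"]),rect(r["pixels"],mp,.012))
roi=np.zeros((480,640),bool)
pm=masks_of("plate","wrist")[0]["pixels"].astype(np.uint8)
c=max(cv2.findContours(pm,0,2)[0],key=cv2.contourArea); q=np.zeros((480,640),np.uint8); cv2.fillPoly(q,[cv2.convexHull(c)],1)
q=cv2.erode(q,np.ones((9,9)))>0
for thr in (110,150): spacers(im,mp,q,.014,thr); print()
```

```text
t 5.75 tcp [499.1 -70.3 223.6] yaw 179.8 rot [-0.034 -0.004 -0.999] F [-0.2 -0.2 -0.4] w 60.2
short_a_mid 0.72 [357. 233.] [520.1 -34.1  50.7  20.6  24.8]
long_a_mid 0.76 [366. 328.] [614.7 -21.4  74.2  18.5   8.8]
long_a_mid 0.24 [360. 230.] [520.4 -33.7  51.4  19.   24.4]
[326. 271.] 32023 [567.1 -67.4 189.7 176.3   2.9]

[236. 231.] 987 [ 519.9 -139.5   47.3   17.   -10.2]
[361. 232.] 935 [520.2 -31.4  48.7  15.   24. ]
[372. 333.] 1064 [616.3 -19.1  69.7  14.5   9. ]
[242. 349.] 798 [ 632.6 -139.7   62.7   16.7    3.5]
```

View pics/w3.png

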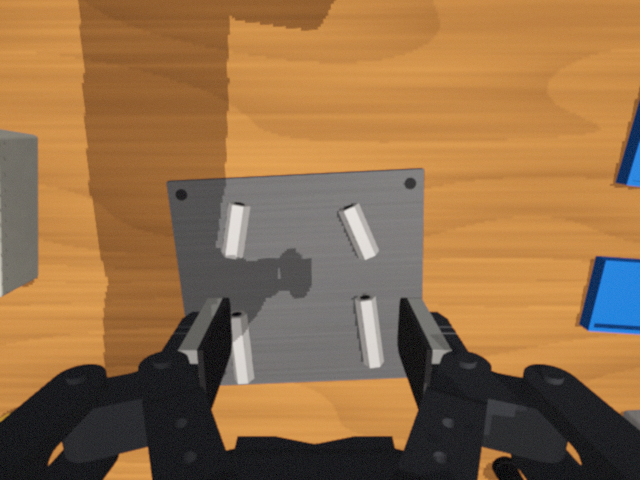

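The wrist view agrees with the top view. The spacers are at (236,231), (360,232), (370,330) and (242,349). First grasp: the short one at (519.5, -32), axis 24°.

```bash
python3 -c "
from h import *
state(); go(519.5,-32,60,204)"
```

```text
t 5.9 tcp [500.  -72.3 224.5] yaw 179.6 rot [-0.031 -0.004 -0.999] F [ 0.3 -0.7  1.1] w 59.9
go [-24.4  41.2 163.6] [  0.1  -1.8 -24.4]
```

Call:
{"api": "jog_arm", "payload": {
  "deltas": [
    [[-6,8,30,0,-1.8,-8,40],[-4,12,35,0,0,-8,40],[0,20,35,0,0,-8,40],[0,0,35,0,0,0,40],[0,0,0,0,0,0,40]]
  ]
}}

```text
clock: 6.4
eef_pos: [0.5046, -0.0409, 0.0859]
tool_rot: [-0.206, 0.979, -0.003, 0.002]
ft_force: [-1.2, 0.8, 0.1]
grip_width: 0.0396
```

```bash
python3 -c "
from h import *
state(); go(519.5,-32,40,204)"
```

```text
t 6.4 tcp [504.6 -40.9  85.9] yaw 203.7 rot [ 0.006 -0.005 -1.   ] F [-1.2  0.8  0.1] w 39.6
go [-17.1   2.5  45.9] [-0.4  0.2 -0.3]
```

Call:
{"api": "jog_arm", "payload": {
  "deltas": [
    [[-17,3,0,0,0,0,40],[0,0,22,0,0,0,40],[0,0,22,0,0,0,40],[0,0,0,0,0,0,40]]
  ]
}}

```text
clock: 6.8
eef_pos: [0.5232, -0.037, 0.0455]
tool_rot: [-0.201, 0.98, -0.004, 0.005]
ft_force: [-0.6, 0.8, 0.2]
grip_width: 0.0399
```

Run:
```python
from h import *
mp,im=snap("wrist","w4.png"); state(); go(519.5,-32,11,204)
g=im.min(2).astype(np.uint8); roi=np.zeros((480,640),bool); roi[:300,200:440]=1
a=np.radians(24);d=np.array([np.cos(a),np.sin(a),0])*.023
for s in(1,-1):
  u=w2p(mp,[np.array([.5195,-.032,.016])+s*d])[0]; print(u); cv2.circle(im,tuple(int(v) for v in u),4,(0,255,0),-1)
cv2.imwrite("pics/w4.png",im[:,:,::-1])
```

```text
t 6.85 tcp [524.4 -37.2  47. ] yaw 203.1 rot [ 0.013 -0.006 -1.   ] F [ 0.8 -0.9  0.5] w 40.3
go [ 2.8  7.1 35.9] [-0.6  0.5 -0.9]
[330.23948951 328.23715418]
[329.96199697 230.31582401]
```

View pics/w4.png

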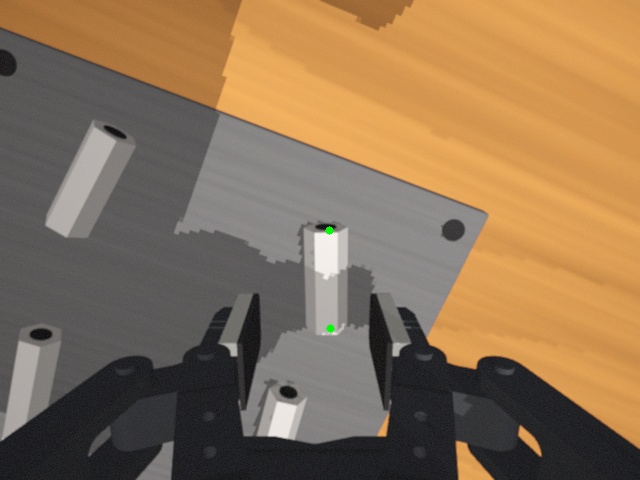

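The spacer is between the jaws, at about (326,280), and lines up with the estimate. I'll shift 6 mm and descend.

Call:
{"api": "jog_arm", "payload": {
  "deltas": [
    [[3,6.5,10,-0.6,0,-1,40],[0,0,10,0,0,0,40],[0,0,8,0,0,0,40],[0,0,2,0,0,0,40]]
  ]
}}

```text
clock: 7.25
eef_pos: [0.5227, -0.0338, 0.0198]
tool_rot: [-0.208, 0.978, 0.0, 0.009]
ft_force: [-0.4, -0.2, -0.4]
grip_width: 0.0398
```

```bash
python3 -c "
from h import *
state(); go(519.5,-32,11,204)"
```

```text
t 7.25 tcp [522.7 -33.8  19.8] yaw 204.1 rot [ 0.017  0.004 -1.   ] F [-0.4 -0.2 -0.4] w 39.8
go [2.3 3.  8.8] [-0.2  1.   0.1]
```

Call:
{"api": "jog_arm", "payload": {
  "deltas": [
    [[2.5,3,3,0,1,0,40],[0,0,3,0,0,0,40],[0,0,3,0,0,0,40],[0,0,0,0,0,0,40]]
  ]
}}

```text
clock: 7.65
eef_pos: [0.519, -0.0316, 0.01]
tool_rot: [-0.209, 0.978, -0.002, -0.001]
ft_force: [-0.2, -0.0, -1.1]
grip_width: 0.0401
```

```bash
python3 -c "
from h import *
state(); go(519.5,-32,11,204)"
```

```text
t 7.65 tcp [519.  -31.6  10. ] yaw 204.1 rot [-0.001 -0.004 -1.   ] F [-0.2 -0.  -1.1] w 40.1
go [-0.3 -0.6 -1. ] [-0.2 -0.1  0.1]
```

Call:
{"api": "jog_arm", "payload": {
  "deltas": [
    [[0,0,-1,0,0,0,10],[0,0,0,0,0,0,10],[0,0,0,0,0,0,10],[0,0,0,0,0,0,10]]
  ]
}}

```text
clock: 8.05
eef_pos: [0.5194, -0.0316, 0.0117]
tool_rot: [-0.209, 0.978, -0.002, -0.0]
ft_force: [-0.6, 0.3, -0.5]
grip_width: 0.0158
```

Call:
{"api": "jog_arm", "payload": {
  "deltas": [
    [[0,0,-8,0,0,0,10],[0,0,-30,0,0,0,10],[0,0,-45,0,0,0,10],[0,0,-45,0,0,0,10],[0,0,-20,0,0,0,10]]
  ]
}}

```text
clock: 8.55
eef_pos: [0.5155, -0.0308, 0.1619]
tool_rot: [-0.209, 0.978, -0.001, -0.006]
ft_force: [-0.3, -0.1, -1.6]
grip_width: 0.0158
```

```bash
python3 -c "
from h import *
state(); go(560,200,200,176)"
```

```text
t 8.55 tcp [515.5 -30.8 161.9] yaw 204.1 rot [-0.011 -0.003 -1.   ] F [-0.3 -0.1 -1.6] w 15.8
go [-134.4  192.6  -39.4] [-0.1 -0.7 28.1]
```

Call:
{"api": "jog_arm", "payload": {
  "deltas": [
    [[-26,38,-8,0,-0.7,8,10],[-26,38,-8,0,0,8,10],[-10,45,-8,0,0,8,10],[0,45,-8,0,0,4,10],[0,45,-8,0,0,0,10]]
  ]
}}

```text
clock: 9.05
eef_pos: [0.5494, 0.1902, 0.2107]
tool_rot: [0.045, 0.999, 0.0, 0.006]
ft_force: [1.8, -0.2, 0.3]
grip_width: 0.0157
```

Call:
{"api": "jog_arm", "payload": {
  "deltas": [
    [[0,20,0,0,0,0,10],[0,0,0,0,0,0,10]]
  ]
}}

```text
clock: 9.25
eef_pos: [0.5514, 0.2173, 0.2131]
tool_rot: [0.041, 0.999, 0.002, 0.008]
ft_force: [0.2, -1.2, 0.6]
grip_width: 0.0155
```

Run:
```python
from h import *
mp,im=snap("wrist","w5.png"); state()
for n in ("short_tray_floor","long_tray_floor"):
  for r in masks_of(n,"wrist")[:1]: print(n,round(r["conf"],2),np.round(r["at"]),rect(r["pixels"],mp,.014))
mt=pose("top"); it=camera("top")
for n in ("short_tray_floor","long_tray_floor"):
  for r in masks_of(n,"top")[:1]: print(n,round(r["conf"],2),np.round(r["at"]),rect(r["pixels"],mt,.014))
```

```text
t 9.3 tcp [551.4 216.1 213.2] yaw 175.2 rot [ 0.017  0.003 -1.   ] F [ 0.7  0.1 -0.7] w 15.5
short_tray_floor 0.59 [369. 228.] [583.7 254.4 148.   71.1  85.7]
long_tray_floor 0.8 [370.  56.] [448.  266.7 148.7  81.3  83.6]
short_tray_floor 0.69 [204. 269.] [583.8 227.1  98.6  69.1  85.7]
long_tray_floor 0.7 [170. 338.] [445.2 266.8 150.   88.4  83.6]
```

View pics/w5.png

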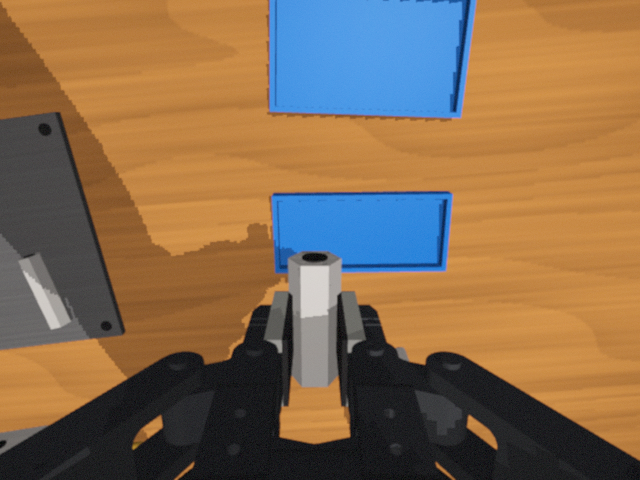

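Run:
```python
from h import *
m=camera_model("wrist"); mp=(m,np.array(m["T_tool_cam"]))
print("held ends in image if centred",w2p(mp,[[.023,0,-.005],[-.023,0,-.005],[.023,0,-.013],[-.023,0,-.013]]))
state(); go(587,280,60,175.8)
```

```text
held ends in image if centred [[316.2824685  260.91804012]
 [315.93165086 376.78524723]
 [316.38048796 269.26804251]
 [316.00336005 390.30157   ]]
t 9.55 tcp [551.5 212.6 212.6] yaw 174.9 rot [ 0.015  0.002 -1.   ] F [ 0.2  0.4 -0.6] w 15.2
go [-27.1  69.8 153.2] [ 0.2  0.9 -0.9]
```

Call:
{"api": "jog_arm", "payload": {
  "deltas": [
    [[-9,23,20,0,1,-1,10],[-9,23,30,0,0,0,10],[-9,23,40,0,0,0,10],[0,0,35,0,0,0,10],[0,0,10,0,0,0,10]]
  ]
}}

```text
clock: 10.05
eef_pos: [0.5898, 0.2751, 0.0789]
tool_rot: [0.041, 0.999, 0.003, 0.003]
ft_force: [-0.6, -0.7, -1.3]
grip_width: 0.0149
```

```bash
python3 -c "
from h import *
state(); go(588,280,8,175.8)"
```

```text
t 10.05 tcp [589.8 275.1  78.9] yaw 175.3 rot [ 0.006  0.006 -1.   ] F [-0.6 -0.7 -1.3] w 14.9
go [ 2.6  4.3 70.9] [ 0.4  0.3 -0.5]
```

Call:
{"api": "jog_arm", "payload": {
  "deltas": [
    [[2.5,4,20,0.4,0,-0.5,10],[0,0,25,0,0,0,10],[0,0,10,0,0,0,10],[0,0,0,0,0,0,10]]
  ]
}}

```text
clock: 10.45
eef_pos: [0.5888, 0.2749, 0.0236]
tool_rot: [0.04, 0.999, -0.001, 0.002]
ft_force: [0.6, 0.5, -0.7]
grip_width: 0.0154
```

```bash
python3 -c "
from h import *
state(); go(588,280,7,175.8); snap('wrist','w6.png')"
```

```text
t 10.45 tcp [588.8 274.9  23.6] yaw 175.4 rot [ 0.004 -0.002 -1.   ] F [ 0.6  0.5 -0.7] w 15.4
go [ 1.3  5.  16.6] [-0.1  0.3 -0.4]
```

View pics/w6.png

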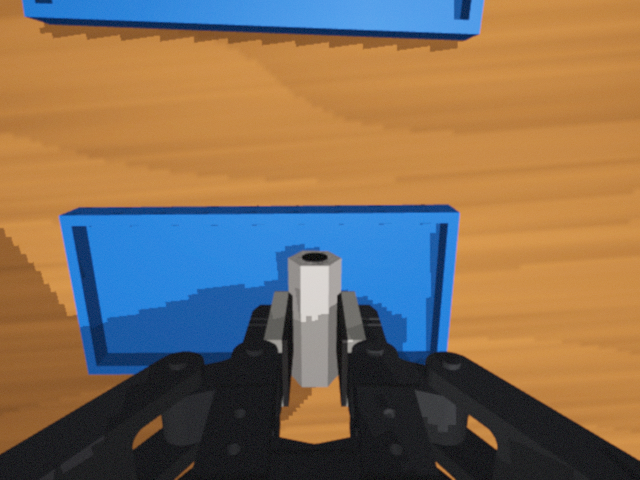

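The spacer is held flat and square at (315,315) inside the right half of the narrow tray. Lowering gently.

Call:
{"api": "jog_arm", "payload": {
  "deltas": [
    [[1,5,5,0,0,-0.6,10],[0,0,4,0,0,0,10],[0,0,2,0,0,0,10],[0,0,2,0,0,0,10],[0,0,0,0,0,0,10]]
  ]
}}

```text
clock: 11.0
eef_pos: [0.5926, 0.2816, 0.0167]
tool_rot: [0.035, 0.999, 0.001, 0.007]
ft_force: [-0.1, -0.1, 0.0]
grip_width: 0.0157
```

```bash
python3 -c "
from h import *
state(); go(588,280,7,176)"
```

```text
t 11.0 tcp [592.6 281.6  16.7] yaw 176.0 rot [ 0.014  0.002 -1.   ] F [-0.1 -0.1  0. ] w 15.7
go [ 4.6 -1.9  9.6] [0.2 0.8 0. ]
```

Call:
{"api": "jog_arm", "payload": {
  "deltas": [
    [[4.5,-1.5,3,0,0.8,0,10],[0,0,2,0,0,0,10],[0,0,2,0,0,0,10],[0,0,1,0,0,0,10]]
  ]
}}

```text
clock: 11.4
eef_pos: [0.5877, 0.2805, 0.0084]
tool_rot: [0.035, 0.999, 0.002, -0.0]
ft_force: [0.1, 0.1, 0.0]
grip_width: 0.0151
```

```bash
python3 -c "
from h import *
state(); go(588,280,7,176)"
```

```text
t 11.4 tcp [587.7 280.5   8.4] yaw 176.0 rot [-0.     0.004 -1.   ] F [0.1 0.1 0. ] w 15.1
go [-0.3 -0.5  1.4] [ 0.2 -0.   0. ]
```

Call:
{"api": "jog_arm", "payload": {
  "deltas": [
    [[0,0,1,0,0,0,10],[0,0,1,0,0,0,10]]
  ]
}}

```text
clock: 11.6
eef_pos: [0.5878, 0.2805, 0.0074]
tool_rot: [0.035, 0.999, 0.002, -0.0]
ft_force: [-3.7, -2.5, 10.5]
grip_width: 0.0153
```

Touchdown at 10 N. Release and leave for the second short one.

Call:
{"api": "jog_arm", "payload": {
  "deltas": [
    [[0,0,-0.5,0,0,0,28],[0,0,0,0,0,0,28],[0,0,0,0,0,0,28],[0,0,-20,0,0,0,30],[0,0,-45,0,0,0,40]]
  ]
}}

```text
clock: 12.1
eef_pos: [0.5829, 0.278, 0.0665]
tool_rot: [0.035, 0.999, -0.001, -0.007]
ft_force: [0.9, 0.5, 0.3]
grip_width: 0.0396
```

Call:
{"api": "jog_arm", "payload": {
  "deltas": [
    [[0,0,-45,0,0,0,40],[8,-46,-8,0,0,6,40],[6,-46,0,0,0,0,40],[5,-46,0,0,0,0,40],[5,-46,0,0,0,0,40]]
  ]
}}

```text
clock: 12.6
eef_pos: [0.5391, 0.1031, 0.1292]
tool_rot: [0.084, 0.996, 0.003, 0.003]
ft_force: [1.2, -1.4, 0.2]
grip_width: 0.0403
```

Call:
{"api": "jog_arm", "payload": {
  "deltas": [
    [[0,-46,0,0,0,0,40],[0,-46,0,0,0,0,40],[0,-46,0,0,0,0,40],[0,-46,0,0,0,0,40],[0,0,20,0,0,0,40]]
  ]
}}

```text
clock: 13.1
eef_pos: [0.5078, -0.0902, 0.1117]
tool_rot: [0.086, 0.996, 0.002, 0.008]
ft_force: [0.9, 0.5, -0.4]
grip_width: 0.04
```

```bash
python3 -c "
from h import *
state(); go(519.5,-139.4,60,169.7)"
```

```text
t 13.1 tcp [507.8 -90.2 111.7] yaw 170.1 rot [ 0.016  0.002 -1.   ] F [ 0.9  0.5 -0.4] w 40.0
go [-19.1 -46.7  51.7] [0.3 0.9 0.4]
```

Call:
{"api": "jog_arm", "payload": {
  "deltas": [
    [[-10,-24,10,0,0.9,0.4,40],[-10,-24,10,0,0,0,40],[0,0,30,0,0,0,40],[0,0,5,0,0,0,40],[0,0,0,0,0,0,40]]
  ]
}}

```text
clock: 13.6
eef_pos: [0.5179, -0.1457, 0.054]
tool_rot: [0.093, 0.996, 0.003, -0.0]
ft_force: [0.8, -0.0, 0.8]
grip_width: 0.04
```

```bash
cat >> h.py <<'E'
def near(x,y,a,half,z=.016):  # compare expected spacer with what the wrist sees
    mp,im=snap("wrist","n.png"); a=np.radians(a); d=np.array([np.cos(a),np.sin(a),0])*half
    e=w2p(mp,[np.array([x,y,z])+s*d for s in(1,-1)]); mid=e.mean(0)
    g=(im.min(2)>95).astype(np.uint8)
    g=np.zeros_like(g) if 0 else g; r=60; u,v=mid.astype(int)
    for n in ("short_a_mid","long_a_mid"):
        for q in masks_of(n,"wrist")[:3]: print(n,round(q["conf"],2),np.round(q["at"]),rect(q["pixels"],mp,.014))
    print("expected px",np.round(e)); return mp,im
E
python3 -c "
from h import *
near(.5195,-.1394,-10.3,.023); state(); go(519.5,-139.4,11,169.7)"
```

```text
long_a_mid 0.57 [586. 378.] [602.7 -22.7  57.1  18.6   9.2]
expected px [[329. 323.]
 [330. 229.]]
t 13.75 tcp [ 518.6 -145.2   55.2] yaw 169.4 rot [ 0.002  0.005 -1.   ] F [ 0.1  0.8 -0.5] w 40.0
go [ 0.3  5.7 44.2] [ 0.3  0.  -0.3]
```

Call:
{"api": "jog_arm", "payload": {
  "deltas": [
    [[0,5,10,0,0,0,40],[0,0,10,0,0,0,40],[0,0,12,0,0,0,40],[0,0,3,0,0,0,40]]
  ]
}}

```text
clock: 14.15
eef_pos: [0.5224, -0.1386, 0.0209]
tool_rot: [0.091, 0.996, 0.002, 0.004]
ft_force: [-0.6, 0.5, -0.4]
grip_width: 0.0399
```

```bash
python3 -c "
from h import *
state(); go(519.5,-139.4,11,169.7)"
```

```text
t 14.15 tcp [ 522.4 -138.6   20.9] yaw 169.6 rot [ 0.008  0.003 -1.   ] F [-0.6  0.5 -0.4] w 39.9
go [ 2.8 -1.3  9.9] [ 0.3  0.4 -0.1]
```

Call:
{"api": "jog_arm", "payload": {
  "deltas": [
    [[3,-1,3,0.3,0.4,0,40],[0,0,3,0,0,0,40],[0,0,3,0,0,0,40],[0,0,1,0,0,0,40]]
  ]
}}

```text
clock: 14.55
eef_pos: [0.5182, -0.1388, 0.009]
tool_rot: [0.091, 0.996, -0.0, -0.001]
ft_force: [0.5, 0.3, 0.5]
grip_width: 0.0399
```

```bash
python3 -c "
from h import *
state(); go(519.5,-139.4,11,169.7)"
```

```text
t 14.55 tcp [ 518.2 -138.8    9. ] yaw 169.6 rot [-0.003 -0.001 -1.   ] F [0.5 0.3 0.5] w 39.9
go [-1.3 -0.3 -2. ] [-0.1 -0.1 -0.1]
```

Call:
{"api": "jog_arm", "payload": {
  "deltas": [
    [[-1,0,-2,0,0,0,40],[0,0,0,0,0,0,10],[0,0,0,0,0,0,10],[0,0,0,0,0,0,10],[0,0,0,0,0,0,10]]
  ]
}}

```text
clock: 15.05
eef_pos: [0.5199, -0.1395, 0.012]
tool_rot: [0.091, 0.996, -0.001, -0.0]
ft_force: [0.4, -0.2, -0.4]
grip_width: 0.0154
```

Call:
{"api": "jog_arm", "payload": {
  "deltas": [
    [[0,0,-8,0,0,0,10],[0,0,-30,0,0,0,10],[0,0,-40,0,0,0,10],[-8,45,-10,0,0,-6,10],[-8,45,0,0,0,0,10]]
  ]
}}

```text
clock: 15.55
eef_pos: [0.5465, -0.0554, 0.1041]
tool_rot: [0.042, 0.999, -0.001, -0.001]
ft_force: [0.7, -1.2, -0.8]
grip_width: 0.0154
```

Call:
{"api": "jog_arm", "payload": {
  "deltas": [
    [[-8,45,0,0,0,0,10],[-8,45,0,0,0,0,10],[-8,45,0,0,0,0,10],[-8,45,0,0,0,0,10],[-8,45,0,0,0,0,10]]
  ]
}}

```text
clock: 16.05
eef_pos: [0.6089, 0.1727, 0.1096]
tool_rot: [0.044, 0.999, -0.0, 0.002]
ft_force: [1.5, -0.2, -0.3]
grip_width: 0.015
```

```bash
python3 -c "
from h import *
state(); go(584.5,230,60,176)"
```

```text
t 16.05 tcp [608.9 172.7 109.6] yaw 175.0 rot [ 0.005 -0.001 -1.   ] F [ 1.5 -0.2 -0.3] w 15.0
go [29.6 55.  49.4] [-0.   0.3 -1. ]
```

Call:
{"api": "jog_arm", "payload": {
  "deltas": [
    [[10,25,0,0,0,-1,10],[10,25,5,0,0,0,10],[5,0,25,0,0,0,10],[0,0,15,0,0,0,10],[0,0,0,0,0,0,10]]
  ]
}}

```text
clock: 16.55
eef_pos: [0.5891, 0.2369, 0.0662]
tool_rot: [0.029, 1.0, 0.002, 0.006]
ft_force: [-0.1, 0.2, 0.4]
grip_width: 0.0155
```

Run:
```python
from h import *
snap("wrist","w7.png")
state(); go(584.5,230,20,176)
```

```text
t 16.6 tcp [589.5 236.8  67.2] yaw 176.7 rot [ 0.012  0.004 -1.   ] F [ 1.2 -0.  -0.4] w 15.4
go [ 5.2 -7.3 47.1] [0.3 0.7 0.7]
```

View pics/w7.png

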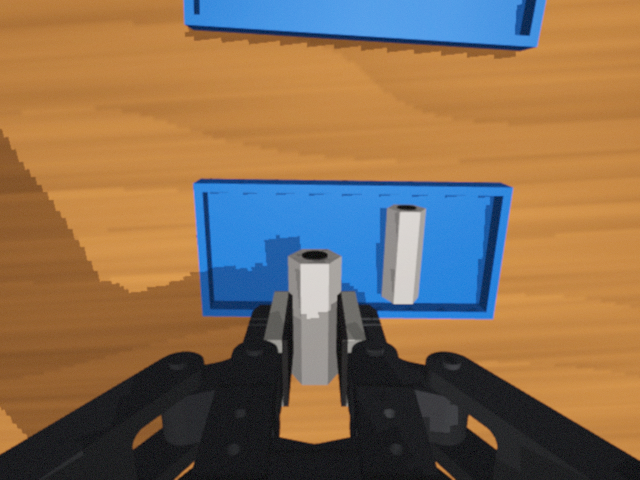

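The first short spacer lies square in the tray at (404,255), with the held one over the left half.

Call:
{"api": "jog_arm", "payload": {
  "deltas": [
    [[6,-7,12,0.3,0.7,0.7,10],[0,0,17,0,0,0,10],[0,0,12,0,0,0,10],[0,0,2,0,0,0,10],[0,0,0,0,0,0,10]]
  ]
}}

```text
clock: 17.1
eef_pos: [0.5849, 0.2276, 0.0255]
tool_rot: [0.038, 0.999, -0.0, 0.001]
ft_force: [0.9, -0.4, 0.2]
grip_width: 0.0154
```

```bash
python3 -c "
from h import *
state(); go(583.5,230,8,176)"
```

```text
t 17.1 tcp [584.9 227.6  25.5] yaw 175.7 rot [ 0.002 -0.    -1.   ] F [ 0.9 -0.4  0.2] w 15.4
go [ 1.7  2.3 17.5] [-0.   0.1 -0.3]
```

Call:
{"api": "jog_arm", "payload": {
  "deltas": [
    [[1.5,2,5,0,0,-0.3,10],[0,0,5,0,0,0,10],[0,0,3,0,0,0,10],[0,0,2,0,0,0,10]]
  ]
}}

```text
clock: 17.5
eef_pos: [0.585, 0.2301, 0.0114]
tool_rot: [0.035, 0.999, 0.0, 0.003]
ft_force: [0.3, -0.8, -0.9]
grip_width: 0.0153
```

```bash
python3 -c "
from h import *
state(); go(583.5,230,8,176)"
```

```text
t 17.5 tcp [585.  230.1  11.4] yaw 175.9 rot [ 0.005  0.001 -1.   ] F [ 0.3 -0.8 -0.9] w 15.3
go [ 1.5 -0.2  3.4] [ 0.1  0.3 -0.1]
```

Call:
{"api": "jog_arm", "payload": {
  "deltas": [
    [[1.5,0,1.5,0,0.3,0,10],[0,0,1,0,0,0,10],[0,0,1,0,0,0,10]]
  ]
}}

```text
clock: 17.8
eef_pos: [0.5834, 0.2304, 0.0077]
tool_rot: [0.035, 0.999, 0.001, -0.0]
ft_force: [-0.6, 0.8, 0.2]
grip_width: 0.0153
```

Call:
{"api": "jog_arm", "payload": {
  "deltas": [
    [[0,0,1,0,0,0,10]]
  ]
}}

```text
clock: 17.9
eef_pos: [0.5835, 0.2304, 0.0075]
tool_rot: [0.035, 0.999, 0.001, 0.0]
ft_force: [-3.6, -1.4, 9.7]
grip_width: 0.0157
```

Touched down. Release and go to the first long one.

Call:
{"api": "jog_arm", "payload": {
  "deltas": [
    [[0,0,-0.5,0,0,0,28],[0,0,0,0,0,0,28],[0,0,0,0,0,0,28],[0,0,-20,0,0,0,30],[0,0,-45,0,0,0,40]]
  ]
}}

```text
clock: 18.4
eef_pos: [0.5787, 0.2285, 0.0672]
tool_rot: [0.035, 0.999, -0.002, -0.006]
ft_force: [0.5, 0.5, -0.2]
grip_width: 0.0398
```

Call:
{"api": "jog_arm", "payload": {
  "deltas": [
    [[0,0,-35,0,0,0,40],[-10,-46,0,0,0,0,40],[-10,-46,0,0,0,0,40],[-10,-46,0,0,0,0,40],[-10,-46,0,0,0,0,40]]
  ]
}}

```text
clock: 18.9
eef_pos: [0.6128, 0.0466, 0.1121]
tool_rot: [0.028, 1.0, 0.001, 0.002]
ft_force: [0.1, 0.6, 0.5]
grip_width: 0.0399
```

Call:
{"api": "jog_arm", "payload": {
  "deltas": [
    [[-6,-40,0,0,0,0,40],[0,0,25,0,0,-6.5,40],[0,0,20,0,0,-6.5,40],[0,0,0,0,0,0,40]]
  ]
}}

```text
clock: 19.3
eef_pos: [0.6192, -0.0044, 0.0676]
tool_rot: [-0.083, 0.997, -0.0, 0.005]
ft_force: [-0.2, -0.7, 0.1]
grip_width: 0.0399
```

```bash
python3 -c "
from h import *
state(); go(615,-20.5,40,189)"
```

```text
t 19.3 tcp [619.2  -4.4  67.6] yaw 189.5 rot [ 0.01   0.001 -1.   ] F [-0.2 -0.7  0.1] w 39.9
go [  7.1 -15.2  27.6] [-0.1  0.6  0.5]
```

Call:
{"api": "jog_arm", "payload": {
  "deltas": [
    [[7,-15,0,0,0.6,0.5,40],[0,0,12,0,0,0,40],[0,0,14,0,0,0,40],[0,0,0,0,0,0,40]]
  ]
}}

```text
clock: 19.7
eef_pos: [0.6157, -0.0213, 0.0421]
tool_rot: [-0.076, 0.997, -0.001, 0.001]
ft_force: [-0.8, 0.9, -1.0]
grip_width: 0.04
```

Run:
```python
from h import *
mp,im=near(.615,-.0205,9,.033); state(); go(615,-20.5,11,189)
m=pose("wrist")
for X in ([.615,-.0205,.016],):
  e=w2p(mp,[np.array(X)+s*.033*np.array([np.cos(.157),np.sin(.157),0]) for s in(1,-1)])
  for u in e: cv2.circle(im,tuple(int(v) for v in u),4,(0,255,0),-1)
cv2.imwrite("pics/w8.png",im[:,:,::-1])
```

```text
long_a_mid 0.8 [314. 275.] [614.7 -21.9  73.1  18.6   8.9]
expected px [[318. 353.]
 [318. 211.]]
t 19.85 tcp [617.3 -21.   44.3] yaw 188.8 rot [ 0.005 -0.001 -1.   ] F [0.2 0.2 0.7] w 40.1
go [ 2.4  0.9 33.3] [-0.1  0.3 -0.2]
```

View pics/w8.png

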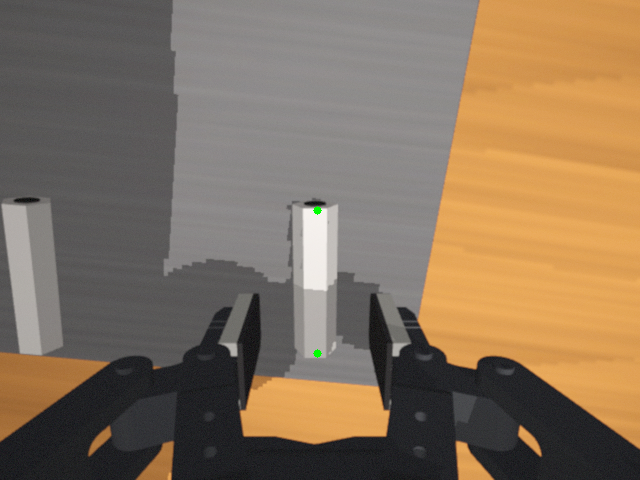

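The long spacer sits centred between the jaws at (315,280), as estimated.

Call:
{"api": "jog_arm", "payload": {
  "deltas": [
    [[2.5,0,9,0,0.3,0,40],[0,0,9,0,0,0,40],[0,0,7,0,0,0,40],[0,0,2,0,0,0,40],[0,0,0,0,0,0,40]]
  ]
}}

```text
clock: 20.35
eef_pos: [0.6155, -0.0205, 0.0158]
tool_rot: [-0.077, 0.997, -0.001, 0.001]
ft_force: [-0.7, -1.2, 0.2]
grip_width: 0.0398
```

```bash
python3 -c "
from h import *
state(); go(615,-21,11.5,189)"
```

```text
t 20.35 tcp [615.5 -20.5  15.8] yaw 188.8 rot [ 0.002 -0.002 -1.   ] F [-0.7 -1.2  0.2] w 39.8
go [ 0.5 -0.4  4.3] [-0.1  0.1 -0.2]
```

Call:
{"api": "jog_arm", "payload": {
  "deltas": [
    [[0,0,2,0,0,0,40],[0,0,2,0,0,0,40],[0,0,0,0,0,0,10],[0,0,0,0,0,0,10],[0,0,0,0,0,0,10]]
  ]
}}

```text
clock: 20.85
eef_pos: [0.616, -0.0206, 0.0122]
tool_rot: [-0.077, 0.997, -0.001, 0.001]
ft_force: [-0.5, -0.2, -1.3]
grip_width: 0.0153
```

Call:
{"api": "jog_arm", "payload": {
  "deltas": [
    [[0,0,0,0,0,0,10],[0,0,-8,0,0,0,10],[0,0,-30,0,0,0,10],[0,0,-45,0,0,0,10],[14,42,-10,0,0,0,10]]
  ]
}}

```text
clock: 21.35
eef_pos: [0.5953, 0.0159, 0.106]
tool_rot: [-0.074, 0.997, -0.001, -0.001]
ft_force: [1.3, 1.8, -0.0]
grip_width: 0.0153
```

Call:
{"api": "jog_arm", "payload": {
  "deltas": [
    [[14,42,0,0,0,0,10],[14,42,0,0,0,0,10],[14,42,0,0,0,0,10],[14,42,0,0,0,0,10],[14,42,0,0,0,0,10]]
  ]
}}

```text
clock: 21.85
eef_pos: [0.4961, 0.2186, 0.113]
tool_rot: [-0.07, 0.998, -0.0, 0.005]
ft_force: [0.8, 1.0, -0.8]
grip_width: 0.0152
```

Call:
{"api": "jog_arm", "payload": {
  "deltas": [
    [[14,42,0,0,0,0,10],[0,0,0,0,0,8,10],[0,0,0,0,0,7,10],[0,0,0,0,0,0,10]]
  ]
}}

```text
clock: 22.25
eef_pos: [0.4717, 0.2671, 0.1158]
tool_rot: [0.059, 0.998, 0.002, 0.006]
ft_force: [-0.4, -0.0, -1.4]
grip_width: 0.0153
```

```bash
python3 -c "
from h import *
state(); go(448.6,292.8,80,173.4)"
```

```text
t 22.25 tcp [471.7 267.1 115.8] yaw 173.2 rot [ 0.013  0.004 -1.   ] F [-0.4 -0.  -1.4] w 15.3
go [26.5 22.6 35.6] [ 0.3  0.7 -0.2]
```

Run:
```python
from h import *
mp,im=snap("wrist","w9.png"); state()
for r in masks_of("long_tray_floor","wrist")[:1]: print(r["conf"],r["at"],rect(r["pixels"],mp,.014))
hsv=cv2.cvtColor(im,cv2.COLOR_RGB2HSV); b=(hsv[...,0]>95)&(hsv[...,0]<125)&(hsv[...,1]>150)
print("blue",rect(b,mp,.014)); go(448.6,292.8,50,173.4)
cv2.imwrite("pics/w9.png",im[:,:,::-1])
```

```text
t 22.3 tcp [471.9 266.8 115.8] yaw 173.3 rot [ 0.013  0.004 -1.   ] F [-0.1  0.4 -0.5] w 15.1
0.78 [307.2, 177.6] [444.4 267.3 148.9  88.9  83.8]
blue [444.3 267.2 146.6  86.8  83.5]
go [27.3 23.1 65.5] [ 0.3  0.7 -0.1]
```

View pics/w9.png

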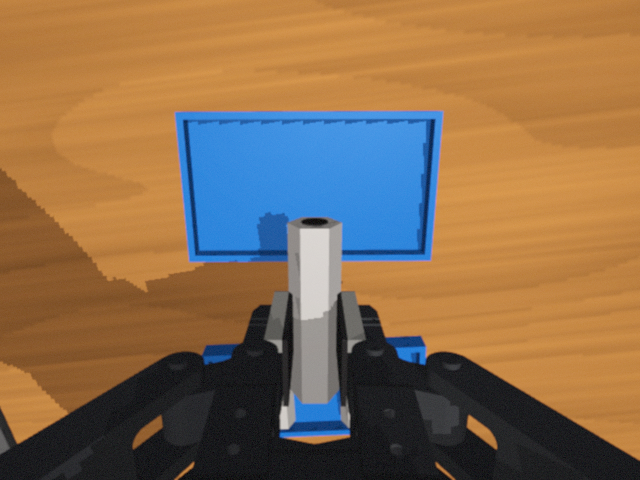

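The wide tray shows at (310,187), square to the tool. The long spacer is held flat.

Run:
```python
from h import *
m=camera_model("wrist"); mp=(m,np.array(m["T_tool_cam"]))
print(w2p(mp,[[.033,0,-.005],[.035,0,-.005],[-.033,0,-.013]])); go(447.8,292.4,30,173.6)
```

```text
[[316.38149784 232.86039766]
 [316.39890393 227.12687339]
 [315.94298737 413.83931461]]
go [28.3 22.5 85.5] [ 0.3  0.7 -0.3]
```

Call:
{"api": "jog_arm", "payload": {
  "deltas": [
    [[14,12,10,0.3,0.7,0,10],[14,11,20,0,0,0,10],[0,0,30,0,0,0,10],[0,0,15,0,0,0,10],[0,0,0,0,0,0,10]]
  ]
}}

```text
clock: 22.85
eef_pos: [0.4503, 0.2915, 0.0408]
tool_rot: [0.056, 0.998, 0.001, 0.003]
ft_force: [-0.6, -0.6, -0.9]
grip_width: 0.0152
```

```bash
python3 -c "
from h import *
state(); go(447.8,292.4,8.5,173.6)"
```

```text
t 22.85 tcp [450.3 291.5  40.8] yaw 173.6 rot [ 0.005  0.002 -1.   ] F [-0.6 -0.6 -0.9] w 15.2
go [ 2.8  0.5 32.3] [ 0.1  0.3 -0. ]
```

Call:
{"api": "jog_arm", "payload": {
  "deltas": [
    [[0,0.5,10,0,0.3,0,10],[0,0,10,0,0,0,10],[0,0,4,0,0,0,10],[0,0,3,0,0,0,10],[0,0,2,0,0,0,10]]
  ]
}}

```text
clock: 23.35
eef_pos: [0.4533, 0.2918, 0.0121]
tool_rot: [0.056, 0.998, 0.002, 0.001]
ft_force: [-0.1, 0.0, -0.6]
grip_width: 0.0151
```

```bash
python3 -c "
from h import *
state(); go(450.5,292.4,8.3,173.6)"
```

```text
t 23.35 tcp [453.3 291.8  12.1] yaw 173.5 rot [ 0.003  0.005 -1.   ] F [-0.1  0.  -0.6] w 15.1
go [2.9 0.3 3.8] [ 0.3  0.2 -0.1]
```

Call:
{"api": "jog_arm", "payload": {
  "deltas": [
    [[2.5,0,1.5,0.3,0.2,0,10],[0,0,1,0,0,0,10],[0,0,0.7,0,0,0,10]]
  ]
}}

```text
clock: 23.65
eef_pos: [0.4511, 0.2925, 0.0093]
tool_rot: [0.056, 0.998, 0.0, -0.0]
ft_force: [-0.1, 0.0, -0.7]
grip_width: 0.0157
```

Call:
{"api": "jog_arm", "payload": {
  "deltas": [
    [[0,0,0.8,0,0,0,10]]
  ]
}}

```text
clock: 23.75
eef_pos: [0.4513, 0.2927, 0.0087]
tool_rot: [0.056, 0.998, 0.0, 0.0]
ft_force: [0.6, -0.3, -1.4]
grip_width: 0.0154
```

Call:
{"api": "jog_arm", "payload": {
  "deltas": [
    [[0,0,0.8,0,0,0,10]]
  ]
}}

```text
clock: 23.85
eef_pos: [0.4513, 0.2927, 0.008]
tool_rot: [0.056, 0.998, 0.0, 0.0]
ft_force: [-1.3, -1.1, 5.0]
grip_width: 0.0153
```

Call:
{"api": "jog_arm", "payload": {
  "deltas": [
    [[0,0,0.7,0,0,0,10]]
  ]
}}

```text
clock: 23.95
eef_pos: [0.4513, 0.2928, 0.008]
tool_rot: [0.056, 0.998, 0.0, 0.0]
ft_force: [-3.2, -1.7, 8.0]
grip_width: 0.0154
```

Touched down. Release and go to the last one.

Call:
{"api": "jog_arm", "payload": {
  "deltas": [
    [[0,0,-0.5,0,0,0,28],[0,0,0,0,0,0,28],[0,0,0,0,0,0,28],[0,0,-20,0,0,0,30],[0,0,-45,0,0,0,40]]
  ]
}}

```text
clock: 24.45
eef_pos: [0.4472, 0.2901, 0.0691]
tool_rot: [0.056, 0.998, -0.003, -0.005]
ft_force: [0.5, -0.7, 0.3]
grip_width: 0.0399
```

Call:
{"api": "jog_arm", "payload": {
  "deltas": [
    [[0,0,-35,0,0,0,40],[-22,-40,0,0,0,0,40],[-22,-40,0,0,0,0,40],[-22,-40,0,0,0,0,40],[-22,-40,0,0,0,0,40]]
  ]
}}

```text
clock: 24.95
eef_pos: [0.5236, 0.126, 0.1134]
tool_rot: [0.049, 0.999, 0.002, 0.003]
ft_force: [0.9, 1.4, 0.3]
grip_width: 0.0403
```

Call:
{"api": "jog_arm", "payload": {
  "deltas": [
    [[-22,-40,0,0,0,0,40],[-22,-40,0,0,0,0,40],[-22,-40,0,0,0,0,40],[-22,-40,0,0,0,0,40],[-22,-40,0,0,0,0,40]]
  ]
}}

```text
clock: 25.45
eef_pos: [0.6167, -0.0927, 0.1139]
tool_rot: [0.049, 0.999, 0.002, 0.004]
ft_force: [0.5, 0.9, -0.2]
grip_width: 0.0403
```

Call:
{"api": "jog_arm", "payload": {
  "deltas": [
    [[0,0,10,0,0,-5,40],[0,0,20,0,0,-5,40],[0,0,0,0,0,0,40]]
  ]
}}

```text
clock: 25.75
eef_pos: [0.6199, -0.1017, 0.0829]
tool_rot: [-0.036, 0.999, 0.001, 0.006]
ft_force: [0.2, 0.1, -0.4]
grip_width: 0.0398
```

```bash
python3 -c "
from h import *
state(); go(631,-140,45,183.6)"
```

```text
t 25.75 tcp [ 619.9 -101.7   82.9] yaw 184.1 rot [ 0.012  0.002 -1.   ] F [ 0.2  0.1 -0.4] w 39.8
go [ -7.9 -39.   37.9] [0.  0.7 0.5]
```

Call:
{"api": "jog_arm", "payload": {
  "deltas": [
    [[-4,-20,0,0,0.7,0.5,40],[-4,-19,0,0,0,0,40],[0,0,20,0,0,0,40],[0,0,15,0,0,0,40],[0,0,0,0,0,0,40]]
  ]
}}

```text
clock: 26.25
eef_pos: [0.633, -0.1421, 0.0506]
tool_rot: [-0.029, 1.0, 0.0, 0.002]
ft_force: [-0.5, 0.5, 0.4]
grip_width: 0.04
```

```bash
python3 -c "
from h import *
near(.631,-.14,3.6,.033); state(); go(631,-140,11.5,183.6)"
```

```text
expected px [[321. 341.]
 [321. 203.]]
t 26.4 tcp [ 634.5 -142.    53. ] yaw 183.3 rot [ 0.009 -0.    -1.   ] F [-0.3 -0.6  0.5] w 40.0
go [ 3.8  2.2 41.5] [-0.1  0.5 -0.3]
```

```bash
python3 -c "
import cv2,numpy as np
g=cv2.imread('pics/n.png').min(2); c=g[160:400,262:385]>105
print('rows',[(r+160,int(c[r].sum())) for r in range(0,240,12)]); v,u=np.nonzero(c[40:130]); print(u.mean()+262)
col=g[160:400,318]; print(col[::6])
"
```

```text
rows [(160, 123), (172, 123), (184, 123), (196, 99), (208, 121), (220, 120), (232, 120), (244, 120), (256, 123), (268, 116), (280, 78), (292, 52), (304, 46), (316, 41), (328, 41), (340, 39), (352, 0), (364, 0), (376, 0), (388, 0)]
323.43227013191574
[136 136 141 136 139 137  48 196 243 243 244 241 241 241 240 240 238 239
 238 237 237 226 180 179 182 179 177 181 180 177 177 158  98  94  92  95
  98  98  88  93]
```

Call:
{"api": "jog_arm", "payload": {
  "deltas": [
    [[3.5,2,10,0,0.5,-0.3,40],[0,0,10,0,0,0,40],[0,0,10,0,0,0,40],[0,0,3,0,0,0,40],[0,0,0,0,0,0,40]]
  ]
}}

```text
clock: 26.9
eef_pos: [0.6321, -0.1395, 0.0198]
tool_rot: [-0.032, 0.999, -0.001, 0.001]
ft_force: [0.2, 0.0, -0.5]
grip_width: 0.0401
```

```bash
python3 -c "
from h import *
state(); go(631,-140,12,183.6)"
```

```text
t 26.9 tcp [ 632.1 -139.5   19.8] yaw 183.7 rot [ 0.003 -0.002 -1.   ] F [ 0.2  0.  -0.5] w 40.1
go [ 1.2 -0.4  7.8] [-0.1  0.2  0.1]
```

Call:
{"api": "jog_arm", "payload": {
  "deltas": [
    [[1,0,3,0,0,0,40],[0,0,3,0,0,0,40],[0,0,1.5,0,0,0,40],[0,0,0,0,0,0,40]]
  ]
}}

```text
clock: 27.3
eef_pos: [0.6312, -0.1396, 0.0116]
tool_rot: [-0.032, 0.999, -0.001, 0.001]
ft_force: [0.7, -0.4, 0.6]
grip_width: 0.0402
```

Call:
{"api": "jog_arm", "payload": {
  "deltas": [
    [[0,0,0,0,0,0,10],[0,0,0,0,0,0,10],[0,0,0,0,0,0,10],[0,0,0,0,0,0,10]]
  ]
}}

```text
clock: 27.7
eef_pos: [0.6315, -0.1398, 0.0124]
tool_rot: [-0.032, 0.999, -0.001, 0.002]
ft_force: [0.1, -0.0, -1.2]
grip_width: 0.0154
```

```bash
python3 -c "
from h import *
state(); go(631,-140,12,183.6)"
```

```text
t 27.7 tcp [ 631.5 -139.8   12.4] yaw 183.7 rot [ 0.004 -0.002 -1.   ] F [ 0.1 -0.  -1.2] w 15.4
go [ 0.5 -0.2  0.4] [-0.1  0.2  0.1]
```

Call:
{"api": "jog_arm", "payload": {
  "deltas": [
    [[0,0,-8,0,0,0,10],[0,0,-30,0,0,0,10],[0,0,-45,0,0,0,10],[16,39,-10,0,0,0,10],[16,39,0,0,0,0,10]]
  ]
}}

```text
clock: 28.2
eef_pos: [0.5953, -0.0666, 0.1085]
tool_rot: [-0.028, 1.0, -0.001, 0.002]
ft_force: [0.1, 0.1, -0.9]
grip_width: 0.015
```

Call:
{"api": "jog_arm", "payload": {
  "deltas": [
    [[16,39,0,0,0,0,10],[16,39,0,0,0,0,10],[16,39,0,0,0,0,10],[16,39,0,0,0,0,10],[16,39,0,0,0,0,10]]
  ]
}}

```text
clock: 28.7
eef_pos: [0.5034, 0.1295, 0.1132]
tool_rot: [-0.026, 1.0, -0.001, 0.007]
ft_force: [0.3, 1.2, -1.0]
grip_width: 0.0152
```

Call:
{"api": "jog_arm", "payload": {
  "deltas": [
    [[16,39,0,0,0,0,10],[16,39,0,0,0,0,10],[0,0,0,0,0,5,10],[0,0,0,0,0,5,10],[0,0,0,0,0,0,10]]
  ]
}}

```text
clock: 29.2
eef_pos: [0.4628, 0.2154, 0.1165]
tool_rot: [0.058, 0.998, 0.002, 0.009]
ft_force: [-0.2, 0.3, -0.4]
grip_width: 0.0151
```

Run:
```python
from h import *
mp,im=snap("wrist","w10.png")
state(); go(443,242.7,30,173.6)
```

```text
t 29.25 tcp [463.  215.2 116.6] yaw 173.4 rot [ 0.019  0.003 -1.   ] F [-0.   0.8 -1.2] w 15.4
go [24.6 24.5 86.3] [ 0.3  1.  -0.2]
```

View pics/w10.png

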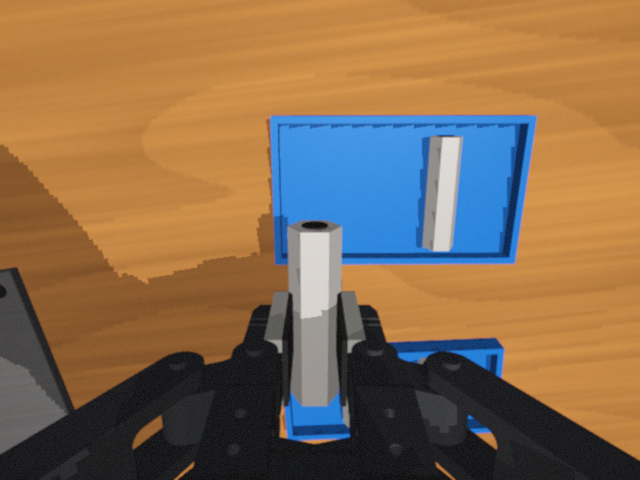

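The first long spacer lies square in the wide tray at (441,193), and the last is held flat.

Call:
{"api": "jog_arm", "payload": {
  "deltas": [
    [[12,12,10,0.3,1,0,10],[11,12,20,0,0,0,10],[0,0,30,0,0,0,10],[0,0,15,0,0,0,10],[0,0,0,0,0,0,10]]
  ]
}}

```text
clock: 29.75
eef_pos: [0.4463, 0.2417, 0.0423]
tool_rot: [0.056, 0.998, 0.002, 0.003]
ft_force: [-1.1, -0.6, -0.3]
grip_width: 0.0153
```

```bash
python3 -c "
from h import *
state(); go(445,242.7,10,173.6)"
```

```text
t 29.75 tcp [446.3 241.7  42.3] yaw 173.6 rot [ 0.006  0.003 -1.   ] F [-1.1 -0.6 -0.3] w 15.3
go [ 1.6  0.7 32.3] [0.2 0.4 0. ]
```

Call:
{"api": "jog_arm", "payload": {
  "deltas": [
    [[1.5,1,10,0.2,0.4,0,10],[0,0,10,0,0,0,10],[0,0,4,0,0,0,10],[0,0,3,0,0,0,10],[0,0,2,0,0,0,10]]
  ]
}}

```text
clock: 30.25
eef_pos: [0.4477, 0.2429, 0.0138]
tool_rot: [0.056, 0.998, 0.001, 0.001]
ft_force: [-1.0, -0.1, -0.8]
grip_width: 0.0154
```

```bash
python3 -c "
from h import *
state(); go(445,242.7,8.5,173.6)"
```

```text
t 30.25 tcp [447.7 242.9  13.8] yaw 173.6 rot [ 0.003  0.002 -1.   ] F [-1.  -0.1 -0.8] w 15.4
go [ 2.7 -0.5  5.3] [0.1 0.1 0. ]
```

Call:
{"api": "jog_arm", "payload": {
  "deltas": [
    [[2,-0.5,2,0,0.1,0,10],[0,0,1.5,0,0,0,10],[0,0,1,0,0,0,10]]
  ]
}}

```text
clock: 30.55
eef_pos: [0.4459, 0.2428, 0.0095]
tool_rot: [0.056, 0.998, 0.001, 0.001]
ft_force: [-0.3, -0.2, -1.3]
grip_width: 0.0153
```

Call:
{"api": "jog_arm", "payload": {
  "deltas": [
    [[0,0,0.8,0,0,0,10]]
  ]
}}

```text
clock: 30.65
eef_pos: [0.446, 0.2428, 0.0088]
tool_rot: [0.056, 0.998, 0.001, 0.001]
ft_force: [-0.1, -0.2, -0.6]
grip_width: 0.0149
```

Call:
{"api": "jog_arm", "payload": {
  "deltas": [
    [[0,0,0.8,0,0,0,10]]
  ]
}}

```text
clock: 30.75
eef_pos: [0.4461, 0.243, 0.0081]
tool_rot: [0.056, 0.998, 0.001, 0.001]
ft_force: [-2.0, -1.2, 5.6]
grip_width: 0.0154
```

Call:
{"api": "jog_arm", "payload": {
  "deltas": [
    [[0,0,0,0,0,0,28],[0,0,0,0,0,0,28],[0,0,0,0,0,0,28],[0,0,-20,0,0,0,30],[0,0,-45,0,0,0,40]]
  ]
}}

```text
clock: 31.25
eef_pos: [0.4418, 0.2406, 0.0692]
tool_rot: [0.056, 0.998, -0.002, -0.004]
ft_force: [0.4, -0.2, 0.2]
grip_width: 0.0396
```

Call:
{"api": "jog_arm", "payload": {
  "deltas": [
    [[0,-10,-45,0,0,0,40],[-15,-10,-45,0,0,0,40],[-15,0,-45,0,0,0,40],[0,0,-30,0,0,0,40],[0,0,0,0,0,0,40]]
  ]
}}

```text
clock: 31.75
eef_pos: [0.473, 0.2177, 0.2467]
tool_rot: [0.055, 0.998, 0.001, 0.0]
ft_force: [-0.1, 0.2, 0.1]
grip_width: 0.0403
```

Run:
```python
from h import *
mp,im=snap("wrist","w11.png"); state()
hsv=cv2.cvtColor(im,cv2.COLOR_RGB2HSV); b=((hsv[...,0]>95)&(hsv[...,0]<125)&(hsv[...,1]>150)).astype(np.uint8)
n,l,s,c=cv2.connectedComponentsWithStats(b)
for i in range(1,n):
  if s[i,4]>2000:
    k=(l==i).astype(np.uint8); hull=np.zeros_like(k); cc=max(cv2.findContours(k,0,2)[0],key=cv2.contourArea); cv2.fillPoly(hull,[cv2.convexHull(cc)],1)
    print("tray",rect(k,mp,.014)); spacers(im,mp,(hull>0),.013,110)
snap("side","s1.png"); t=snap("top","t1.png")[1]
cv2.imwrite("pics/fin.png",np.vstack([np.hstack([im[:,:400],im[:,400:]])[:, :, ::-1]]))
big=np.hstack([cv2.resize(im,(480,360)),cv2.resize(t[220:400,420:560],(280,360))]); cv2.imwrite("pics/fin.png",big[:,:,::-1])
```

```text
t 31.8 tcp [472.3 217.4 244.7] yaw 173.7 rot [-0.001 -0.    -1.   ] F [ 1.6 -0.7  0.3] w 40.0
tray [444.5 266.7 146.4  86.4  83.5]
[396. 156.] 1652 [448.4 292.3  67.6  18.6  -6.2]
[339. 158.] 1649 [444.7 242.4  67.8  18.7  -6.5]
tray [582.  254.2 146.3  70.8  86. ]
[340. 304.] 866 [583.5 229.9  50.3  18.3  -4.9]
[393. 291.] 350 [577.4 280.6  28.2  18.2  -3.6]
```

View pics/fin.png

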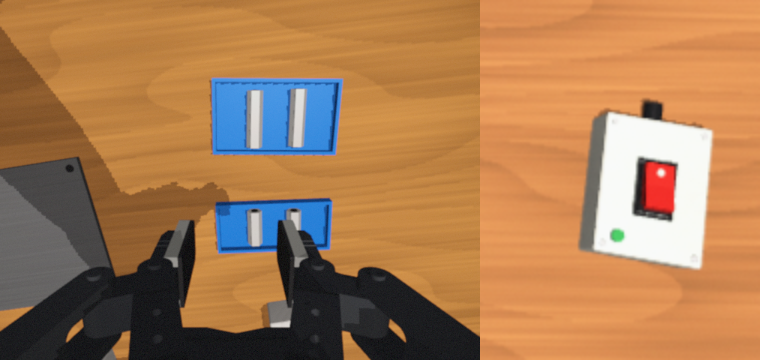

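All four lie square in their trays: crop (254,118), (298,118), (254,228) and (293,228). One last numeric check of the rocker and bystanders, then hand in.

Run:
```python
from h import *
for f in("t0","t1"):
    im=cv2.imread(f"pics/{f}.png").astype(int)
    c=im[298:332,494:522]; r=(c[...,2]>130)&(c[...,1]<80); v,u=np.nonzero(r); print(f,"red rows",v.min()+298,v.max()+298,"n",len(v))
d=np.abs(cv2.imread("pics/t0.png").astype(int)-cv2.imread("pics/t1.png")).max(2)
for n,(u,v) in dict(cyl=(180,178),sil=(252,174),valve=(500,203),manifold=(353,165)).items(): print(n,"changed px",int((d[v-20:v+20,u-20:u+20]>60).sum()))
job_done()
```

```text
t0 red rows 302 327 n 323
t1 red rows 301 325 n 317
cyl changed px 0
sil changed px 0
valve changed px 0
manifold changed px 0
the job is handed in; nothing more can be done
```

I switched the manifold off first, then sorted the four spacers into their trays, and handed the job in at about 32 s of the 72 s allowed.

- **Rocker:** I pressed the dotted half down to its stop, where the force rose to 16 N with the fingertips at z = 62 mm. The close-up afterwards showed that half down and the other half raised. The final top-view numbers for the rocker barely differ from the start (red rows 301–325 against 302–327). They neither confirm nor contradict it, so the evidence is the stop force and the close-up.
- **Placing:** each spacer was lowered until it touched the tray floor at 5–11 N and then released.
- **Long spacers:** the last wrist picture puts both in the wide tray, about 50 mm apart. They are within 0.5° of square across it.
- **Short spacers:** both are in the narrow tray, also about 50 mm apart and within about 1° of square. In that last picture a finger partly hid one of them, but it was seen whole earlier, lying square and perhaps 2–3 mm off centre towards one wall.
- **Bystanders:** the guided cylinder, check valve, silencer and manifold show no change between the first and last top views.

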